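# Clear the locating fixture and hold a bracket in its corner

## Robot

A 6-joint arm with a two-finger parallel gripper is mounted at the origin on a cart in front of the work surface, level with it; the furniture and walls round the work are solid. World frame = base frame: x ahead of the robot, y to its left, z up, the work surface at z = 0. Lengths are in m, angles in rad, forces in N, time in s.
With the tool pointing down it reaches from about 0.35 to 0.875 m from the base axis. Payload 4.2 kg.
Tool frame: the origin (TCP) lies on the centre line of the jaws, within the pads' length; the fingertips stand 19 mm ahead of it and the grasp point (between the pads) is the TCP; x points along the fingers, y is the direction in which the jaws open and shut, and the axes are right-handed (so a half turn about x gives the same grasp; the last joint's range is limited). The gripper opens to 87 mm and grips with 3 to 60 N. Pads are 19 mm wide; open, the fingers measure 117 mm over their backs; the gripper's body (75 mm by 190 mm) begins 51 mm behind the grasp point.
Start: joints at [1.531, 0.385, 0.008, 0, -1.194, -0.259], TCP at [0.184, 0.597, 0.242] pointing down, gripper open.
Joint ranges: [-3.14, 3.14], [-1.21, 2.06], [-1.07, 1.41], [-3.16, 2.05], [-2.99, -0.16], [-3.1, 3.1]. Speed limits (rad/s): [2.79, 2.79, 3.14, 3.14, 3.14, 3.14].

## Interface

Orientations are given as a unit quaternion [x, y, z, w].
In Python, from rig import readout, capture, camera_info, job gives the robot as it stands.
- The arm moves only by the tool send_rows, never from a script. Its argument "commands" is a list of rows, each a list of 6 numbers: the shift along the tool's x, y, z in mm, then the turn, a rotation vector about the tool's x, y, z in degrees. A call has exactly 10 rows; each row is the pose to reach, as a shift and turn from the pose commanded when the call began, along the tool's axes at that moment; what a row does not reach only later rows make up. A row lasts 1/8 s, in which the tool goes at most 62.5 mm and 10.7 degrees, less where a joint would pass 70% of its speed; a pose out of reach is approached as far as the arm can. A call with a gripper value outside its range is refused whole. "jaw" is the opening in per cent of the stroke, from 0 (shut) to 100 (fully open), set as the call begins (left out, the last holds). The fingers move at their own pace and stop on an object; the grip force is fixed at half the most. Time passes only in rows, so rows that repeat a pose let the fingers close, or fill a call up. It gives the time, the measured TCP pose, the force and the opening at its end, in the units of the state.
- readout.read_state(): the state, without advancing time (a new reading comes with each control period).
- capture(name): name is "scene" or "side" or "wrist"; returns the picture (420x560x3 uint8, red, green, blue); there is no depth.
- camera_info(name): a dict with "intrinsics" (3x3 intrinsics, pixels), "rvec" (rotation vector, rad) and "tvec" (3), from world to camera coordinates, as OpenCV has them. Camera axes: x right, y down, z forward; pixel columns grow to the right and rows downward; lengths in m; the calibration is good to about 2 mm. The wrist camera is an equidistant fisheye: a pixel r from the principal point sees the ray r / f radians off the axis. A picture is of the moment at which its call begins: read the wrist's pose just before it. camera_info takes no time and is no camera call; for the wrist camera it gives the pose at the moment of the call.
- job.hand_in(): hands the job in, once; it reports no verdict.
The state is a dict: "t": time; "joints": joint angles; "qvel": joint speeds; "joint_efforts": joint torques, N m; "eef_pos": TCP position; "tcp_rot": TCP orientation; "ft_force": force on the tool from outside, world axes, zero at the start; "ft_torque": the same for the moment, N m; "finger_gap": opening from 0.0 (shut) to 1.0 (fully open).
Only numpy, scipy, OpenCV 4.12 (cv2) and the standard library are available. Lean on these libraries where they do the work, as an engineer would, in place of code of your own. Each camera call takes 0.05 s, during which the arm holds its last target. There are 200 camera calls.

## Task

The green basket is standing in the way on the locating fixture: hang it by its handle on the twin hook stand and let go of it. Then stand the aluminium bracket flat on the fixture plate, press it squarely into the corner so that it bears on both blue fences at once, and finish while still gripping it and pressing it firmly against both. Leave the other things on the bench where they are.

Things in the scene. Friction and masses are not known exactly. Their poses are not given: they have to be found in the camera images.
- basket_handle (a point): Middle of the basket's handle bar, on the bar's axis, 100 mm above the basket's underside. x across the basket, y along the bar, z up. Steel bar 8 mm thick, straight for 40 mm either side of the point; the middle 24 mm carry a black grip sleeve 14 mm thick, meant for the fingers. 60 mm of free space below the bar.
- basket: Green sheet-metal basket, loose, empty, about 0.18 kg: open box 52 x 100 x 40 mm with a rigid upright bail handle whose legs stand 48 mm either side in y. Origin at the centre of its underside, axes as at the handle.
- hook_seat (a point): Point midway between the two hooks where the axis of the basket's bar lies when it hangs in both; 145 mm above the bench. x from the hook tips towards the upright rods, y from hook to hook (the bar must lie along it, either way round), z up. Bring the basket up on the open side, the bar at x = -80 mm or less and 25 mm or more above this point, move it along +x over the tips (the box passes below the hooks), then lower it.
- hook_stand: Fixed stand: dark foot plate 80 x 80 x 10 mm, two bent steel rods 8 mm thick ending in upturned hooks with red 11 mm balls. From the seat: hooks at y = +-26 mm, nothing between them above the foot; red tips at x = -14 mm, up to 14 mm above; upright rods at x = +60 mm, their bends up to 7 mm above the seat. Origin under the foot's centre.
- bracket_center (a point): Middle of the aluminium bracket, 29 mm above its underside; x along its rib, y across it, z up. Grip the rib across y, with the fingertips above the base (20 mm up): they then clear the fences, which are lower than the base.
- bracket: Machined aluminium bracket, loose on the bench, about 0.35 kg: base 70 x 54 x 20 mm (x, y, z) and, centred on its top, an upright rib 46 mm long (x), 14 mm thick (y), up to 58 mm above the underside. Origin at the centre of its underside. Either pair of base edges may face the fences.
- corner (a point): Where the planes of the two fences' inner faces meet, at the plate's top (10 mm above the bench). x points to the far fence, y away from the side fence, z up: the nest lies at x < 0, y > 0. Far fence's face: plane x = 0, y = 14 to 129 mm; side fence's face: plane y = 0, x = -120 to -14 mm. Plate: x = -125 to 25, y = -25 to 135 mm. All rigid, ground smooth.
- fixture: Locating fixture, fixed: dark steel plate 150 x 160 x 10 mm with two blue fences 16 mm thick, 16 mm high above the plate. Origin under the plate's centre. The fixed green lamp shade behind and to the right hangs only 0.55 m above the bench (x over 0.58, y under -0.23 m): do not lift things higher than needed.
- far_fence: Blue fence along the fixture's far edge, 16 x 115 x 16 mm; origin at the centre of its underside.
- side_fence: Blue fence along the fixture's side edge (right, seen from the robot), 106 x 16 x 16 mm; origin at the centre of its underside.
- oil_can: Bystander: copper-coloured oil can, 64 mm wide, 125 mm high; origin at the centre of its underside.
- cutter_3: Bystander: dark steel disc cutter, 48 mm wide, 20 mm high; origin at the centre of its underside.
- try_square: Bystander: small steel try square lying flat, 116 x 113 x 12 mm; origin at the centre of its underside.
- feeler_tin: Bystander: flat yellow and green tin, 62 x 81 x 16 mm; origin at the centre of its underside.

How it is judged:
By the outcome, as a careful person would: the job done as asked, in the order asked, and still so for the second after the job is handed in, while the arm keeps its last pose, push and grip.
It also fails if it takes over 72 s, if anything falls off the work surface, if the arm or the gripper's body presses on something with over 40 N, if the wrist force passes 120 N, or if a joint passes its speed limit or range.

## Working session

There is one attempt and no reset: what is moved stays moved. The work goes in short steps, Python scripts to look and compute and a tool call to move; the robot and the scene stay as the last step left them, time stands still between calls to the robot, and variables do not carry over. Pictures are saved under pics/ and viewed, about 8 in all and at most 12, crops included, and the job is handed in when it is done.

Besides the shell and the picture viewer there is one more tool, called by a JSON object that holds its "method" and its "body", one argument or row to a line. send_rows: Moves the arm, as the interface text tells. Its arguments: {"type":"object","properties":{"commands":{"type":"array"},"jaw":{"type":"number"}},"required":["commands"]}

```bash
mkdir -p pics; ls; python3 - <<'E'
from rig import readout, capture, camera_info
import cv2,numpy as np
s=readout.read_state(); print({k:np.round(v,3).tolist() for k,v in s.items()})
for n in("scene","side","wrist"):
    ci=camera_info(n); print(n,{k:np.round(v,3).tolist() for k,v in ci.items()})
    cv2.imwrite(f"pics/{n}0.png",capture(n)[:,:,::-1])
a=cv2.imread("pics/scene0.png")
cv2.imwrite("pics/scene0v.png",cv2.resize(a,(800,600),interpolation=cv2.INTER_CUBIC))
a=cv2.imread("pics/side0.png")
cv2.imwrite("pics/side0v.png",cv2.resize(a,(800,600),interpolation=cv2.INTER_CUBIC))
E
```

```text
pics
{'t': 0.0, 'joints': [1.531, 0.386, 0.007, -0.0, -1.194, -0.259], 'qvel': [0.001, 0.001, -0.001, 0.001, -0.001, -0.0], 'joint_efforts': [-0.0, -39.067, 18.741, 4.22, 0.011, -0.0], 'eef_pos': [0.184, 0.597, 0.24], 'tcp_rot': [-0.699, 0.106, 0.699, 0.105], 'ft_force': [-0.137, 1.18, 0.078], 'ft_torque': [-0.022, 0.053, -0.029], 'finger_gap': 1.004}
scene {'intrinsics': [[483.848, 0.0, 277.9], [0.0, 483.848, 218.479], [0.0, 0.0, 1.0]], 'rvec': [0.724, -2.333, 1.464], 'tvec': [0.35, 0.363, 0.405]}
side {'intrinsics': [[406.587, 0.0, 285.635], [0.0, 406.587, 214.076], [0.0, 0.0, 1.0]], 'rvec': [0.508, -2.742, 1.129], 'tvec': [0.483, 0.437, 0.594]}
wrist {'intrinsics': [[325.192, 0.0, 284.472], [0.0, 325.192, 216.427], [0.0, 0.0, 1.0]], 'rvec': [-1.764, 2.389, 0.311], 'tvec': [0.624, -0.03, 0.391]}
```

View pics/scene0v.png

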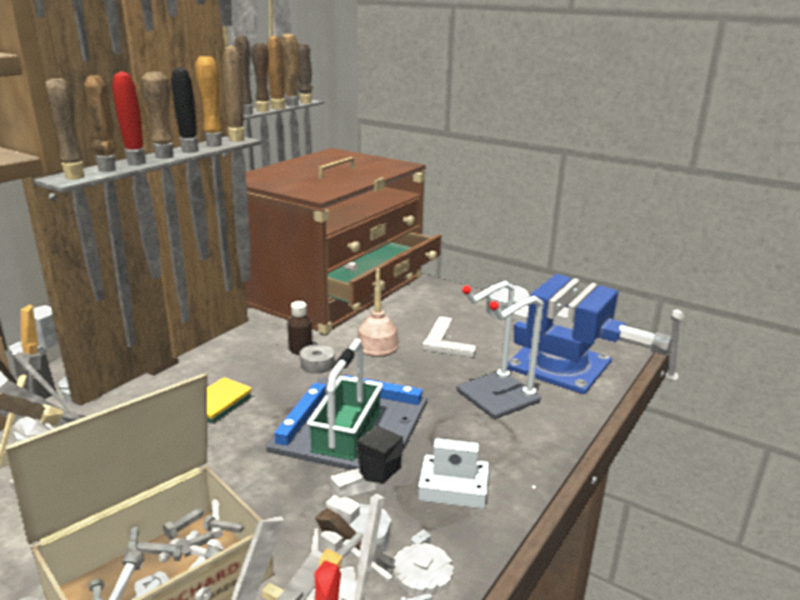

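View pics/side0v.png

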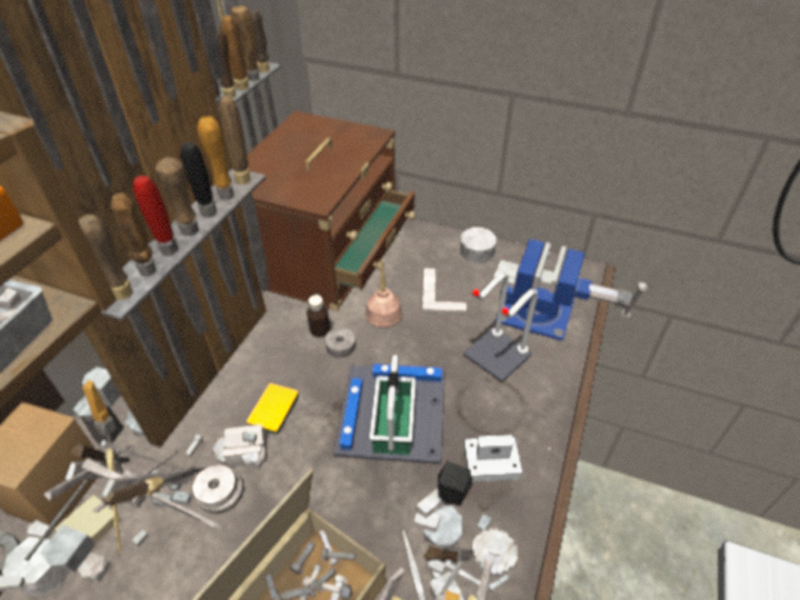

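The scene view (enlarged 1.43×) shows the basket on the fixture at about (345,400), the bracket at (455,470) and the red hook tips at (466,290) and (494,306). The side view shows the same layout, with the basket at (393,410), the bracket at (493,455) and the tips at (476,293) and (505,311). Next I'll measure by colour and look at closer crops.

```bash
cat > h.py <<'E'
import numpy as np,cv2
from rig import readout,capture,camera_info
from scipy.spatial.transform import Rotation as R
def ray(ci,uv):
    K=np.array(ci["intrinsics"]);Rm=cv2.Rodrigues(np.array(ci["rvec"],float))[0];t=np.array(ci["tvec"],float)
    p=np.array([(uv[0]-K[0,2])/K[0,0],(uv[1]-K[1,2])/K[1,1]])
    if ci.get("fish"):
        r=np.linalg.norm(p);d=np.array([*(p/max(r,1e-9)*np.sin(r)),np.cos(r)])
    else: d=np.array([*p,1.])
    d=Rm.T@d;return -Rm.T@t,d/np.linalg.norm(d)
def plane(ci,uv,z):
    o,d=ray(ci,uv);return o+d*(z-o[2])/d[2]
def tri(*cu):
    A=0;b=0;L=[]
    for ci,uv in cu:
        o,d=ray(ci,uv);P=np.eye(3)-np.outer(d,d);A=A+P;b=b+P@o;L.append((o,P))
    x=np.linalg.solve(A,b);return x,max(np.linalg.norm(P@(x-o)) for o,P in L)*1e3
def proj(ci,X):
    Rm=cv2.Rodrigues(np.array(ci["rvec"],float))[0];c=Rm@np.asarray(X,float)+np.array(ci["tvec"]);K=np.array(ci["intrinsics"])
    if ci.get("fish"):
        r=np.linalg.norm(c[:2]);p=c[:2]/r*np.arctan2(r,c[2])
    else: p=c[:2]/c[2]
    return p*K[0,0]+K[:2,2]
def info(n):
    c=dict(camera_info(n));c["fish"]=n=="wrist";return c
def blobs(img,lo,hi,amin=6):
    m=cv2.inRange(cv2.cvtColor(img,cv2.COLOR_BGR2HSV),lo,hi)
    cs=cv2.findContours(m,cv2.RETR_EXTERNAL,cv2.CHAIN_APPROX_NONE)[0]
    return m,[c for c in cs if cv2.contourArea(c)>=amin]
E
python3 - <<'E'
from h import *
np.set_printoptions(precision=4,suppress=True)
for n in("scene","side"):
    ci=info(n);im=cv2.imread(f"pics/{n}0.png")
    print(n,"cam",ray(ci,(0,0))[0])
    for c in blobs(im,(100,150,100),(125,255,255),20)[1]:
        r=cv2.minAreaRect(c);print(" blue",np.round(r[0]),cv2.contourArea(c),plane(ci,r[0],.026)[:2])
    for lo,hi in(((0,180,120),(6,255,255)),((172,180,120),(180,255,255))):
        for c in blobs(im,lo,hi,3)[1]:
            print(" red",c.mean((0,1)),cv2.contourArea(c),plane(ci,c.mean((0,1)),.1535)[:2])
def crop(n,x,y,w,h,k):
    im=cv2.imread(f"pics/{n}0.png")[y:y+h,x:x+w];return cv2.resize(im,None,fx=k,fy=k,interpolation=cv2.INTER_CUBIC)
a=crop("scene",180,190,200,170,4);cv2.imwrite("pics/c1.png",a[:600])
a=crop("side",225,190,200,150,4);cv2.imwrite("pics/c2.png",a)
E
```

```text
scene cam [0.1854 0.3697 0.4973]
 blue [209. 288.] 301.5 [ 0.6583 -0.141 ]
 blue [280. 275.] 213.5 [ 0.5825 -0.2461]
 blue [392. 268.] 23.0 [ 0.4267 -0.3846]
 blue [427. 234.] 27.5 [ 0.4176 -0.555 ]
 blue [397. 237.] 594.0 [ 0.4653 -0.5082]
 blue [366. 227.] 113.0 [ 0.5347 -0.5102]
 red [228.3158 406.5965] 197.0 [0.3929 0.1284]
 red [345.3333 213.5   ] 11.0 [ 0.4902 -0.2983]
 red [326.2727 202.3636] 9.5 [ 0.5377 -0.3194]
 red [87.4912 76.5263] 481.0 [ 1.859  -0.8196]
side cam [0.4168 0.2731 0.727 ]
 blue [245. 293.] 206.0 [ 0.6575 -0.1348]
 blue [250. 268.] 22.0 [ 0.6753 -0.198 ]
 blue [293. 261.] 146.5 [ 0.5935 -0.249 ]
 blue [266. 260.] 25.0 [ 0.6495 -0.2293]
 blue [382. 215.] 90.0 [ 0.4407 -0.4571]
 blue [396. 203.] 47.0 [ 0.4173 -0.5133]
 blue [369. 186.] 96.5 [ 0.4936 -0.5521]
 red [352.8571 217.7143] 3.5 [ 0.4891 -0.2969]
 red [332.6667 204.6667] 7.5 [ 0.5366 -0.3182]
 red [100.0159 135.7302] 166.5 [ 1.1349 -0.3464]
```

View pics/c1.png

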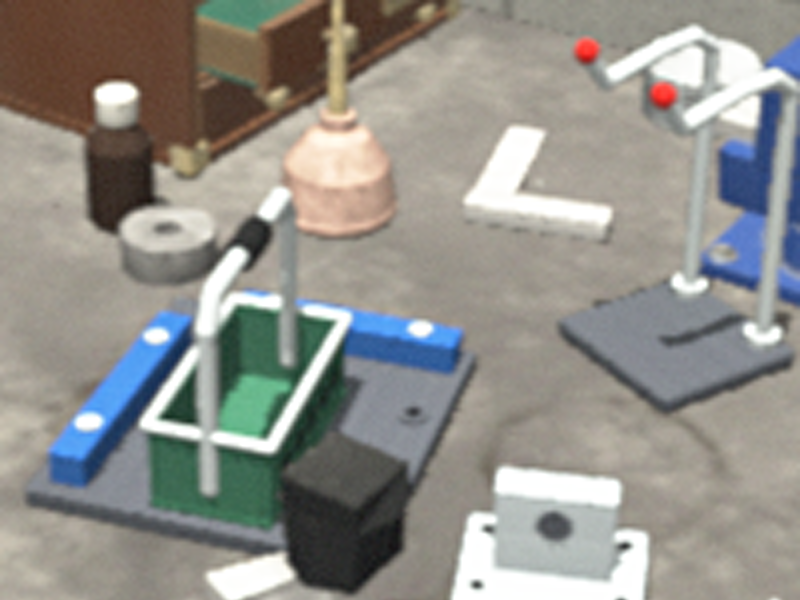

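View pics/c2.png

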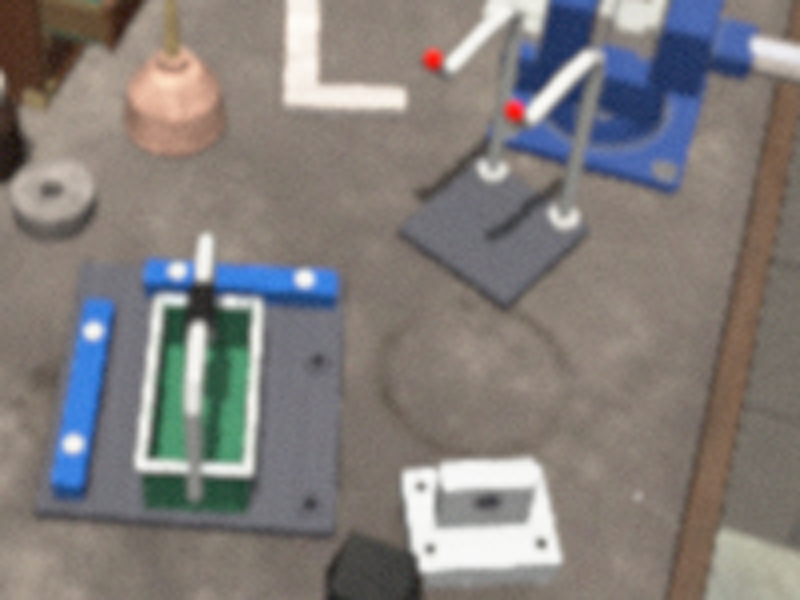

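The crops show the basket bar with its black sleeve at c1 (250,238) and c2 (203,302). The hook balls are clear, and their 51.9 mm spacing agrees with the given 52 mm. A black block stands between the basket and the bracket, at c1 (345,510) and c2 (372,575). Next, casting rays onto planes.

```bash
python3 - <<'E'
from h import *
np.set_printoptions(precision=4,suppress=True)
s,d=info("scene"),info("side")
S=lambda u,v:(180+u/4-.4,190+v/4-.4);D=lambda u,v:(225+u/4-.4,190+v/4-.4)
print("sleeve",tri((s,S(250,238)),(d,D(203,302))),"far end",tri((s,S(283,197)),(d,D(207,240))))
for nm,z,ps in(("rim",.05,[(158,300),(262,300),(252,472),(137,467)]),("plate",.01,[(82,262),(343,265),(335,530),(38,512)]),
  ("farfence top",.026,[(84,300),(114,300),(86,488),(54,488)]),("side top",.026,[(146,262),(337,270),(335,296),(147,285)]),
  ("base",.02,[(403,470),(545,464),(561,567),(415,577)]),("rib",.058,[(438,466),(540,460)]),("foot",.01,[(488,165),(588,232),(503,305),(400,232)])):
    P=np.array([plane(d,D(*p),z)[:2] for p in ps]);print(nm,P.tolist() and P.round(4).tolist(),"len",np.linalg.norm(P-np.roll(P,-1,0),axis=1)*1e3,"head",np.degrees(np.arctan2(*(np.roll(P,-1,0)-P).T[::-1])),"ctr",P.mean(0))
print("black top",tri((s,S(345,465)),(d,D(372,560))))
print("black corner",tri((s,S(350,435)),(d,D(375,537))))
E
```

```text
sleeve (array([ 0.6006, -0.1618,  0.1125]), np.float64(0.8109359394217871)) far end (array([ 0.6135, -0.2003,  0.1098]), np.float64(0.2956785529352748))
rim [[0.6412, -0.1997], [0.5906, -0.2192], [0.5591, -0.1211], [0.6114, -0.1039]] len [ 54.2359 103.0111  55.0387 100.2774] head [-158.894   107.7708   18.2055  -72.7395] ctr [ 0.6006 -0.161 ]
plate [[0.7049, -0.2369], [0.5669, -0.2879], [0.518, -0.1285], [0.6584, -0.0851]] len [147.1008 166.7309 147.0211 158.7693] head [-159.7247  107.069    17.1726  -72.9853] ctr [ 0.6121 -0.1846]
farfence top [[0.6864, -0.2021], [0.6713, -0.2079], [0.6369, -0.0975], [0.6515, -0.0918]] len [ 16.1847 115.6554  15.6654 115.6082] head [-158.894   107.2913   21.0552  -72.4524] ctr [ 0.6615 -0.1498]
side top [[0.6656, -0.2382], [0.5655, -0.2709], [0.5608, -0.2535], [0.6587, -0.2237]] len [105.2337  18.0311 102.3251  16.0586] head [-161.9447  105.1261   16.8933  -64.7607] ctr [ 0.6127 -0.2466]
base [[0.4955, -0.1668], [0.4301, -0.1956], [0.4098, -0.143], [0.4732, -0.113]] len [71.4967 56.4674 70.1929 58.1982] head [-156.1763  111.1464   25.2749  -67.4675] ctr [ 0.4522 -0.1546]
rib [[0.4765, -0.1511], [0.4321, -0.1717]] len [48.8691 48.8691] head [-155.0963   24.9037] ctr [ 0.4543 -0.1614]
foot [[0.5103, -0.3915], [0.4432, -0.3616], [0.4756, -0.2929], [0.544, -0.3227]] len [73.3916 75.9463 74.5724 76.6426] head [ 155.9979   64.7336  -23.4937 -116.1358] ctr [ 0.4933 -0.3422]
black top (array([ 0.4856, -0.0644,  0.1092]), np.float64(0.9400082319564563))
black corner (array([ 0.487 , -0.0697,  0.1179]), np.float64(1.3654928910945061))
```

```bash
python3 - <<'E'
from h import *
np.set_printoptions(precision=4,suppress=True)
s,d=info("scene"),info("side")
q=R.from_quat(readout.read_state()["tcp_rot"]).as_matrix();print("tool axes cols\n",q,"y heading",np.degrees(np.arctan2(q[1,1],q[0,1])))
S=lambda u,v:(180+u/4-.4,190+v/4-.4);D=lambda u,v:(225+u/4-.4,190+v/4-.4)
V=lambda u,v:(u/1.4286-.15,v/1.4286-.15)
print("black bottom",tri((s,V(377,481)),(d,V(450,503))))
print("black box L/R bottom z0?",plane(s,V(377,481),0),plane(d,V(450,503),0))
print("can neck",tri((s,S(338,115)),(d,D(173,60))),"can base c",plane(d,D(174,125),.02),plane(s,S(338,205),.02))
print("can spout top",tri((s,V(378,270)),(d,V(381,262))))
print("cutter",plane(d,D(53,192),.02),"bottle cap",tri((s,V(299,310)),(d,V(316,301))))
print("lid top",tri((s,V(205,378)),(d,V(311,478))),"lid other",tri((s,V(14,475)),(d,V(195,600))))
print("square",plane(d,D(303,95),.012),"vise top",tri((s,V(575,280)),(d,V(545,245))))
E
```

```text
tool axes cols
 [[-0.0004 -0.2945 -0.9557]
 [-0.0016 -0.9557  0.2945]
 [-1.      0.0017 -0.0001]] y heading -107.12492902378534
black bottom (array([ 0.4797, -0.0466,  0.0709]), np.float64(2.168869384654436))
black box L/R bottom z0? [ 0.5276 -0.1184  0.    ] [ 0.4879 -0.0791  0.    ]
can neck (array([ 0.699 , -0.3604,  0.0596]), np.float64(0.4752628997201741)) can base c [ 0.6937 -0.3456  0.02  ] [ 0.6849 -0.3416  0.02  ]
can spout top (array([ 0.7013, -0.3635,  0.1233]), np.float64(0.9083000606247335))
cutter [ 0.7383 -0.2708  0.02  ] bottle cap (array([ 0.7931, -0.3003,  0.0604]), np.float64(1.08237175501713))
lid top (array([0.6129, 0.0287, 0.1735]), np.float64(2.136859974722124)) lid other (array([0.6732, 0.1698, 0.1347]), np.float64(3.687608102153782))
square [ 0.6322 -0.4053  0.012 ] vise top (array([ 0.4676, -0.5086,  0.1169]), np.float64(1.5631608853597718))
```

{"method": "send_rows", "body": {
  "commands": [
    [-1,12,-12,0,0,0],
    [-2,36,-37,0,0,0],
    [-4,72,-74,0,0,0],
    [-6,114,-118,0,0,0],
    [-8,156,-161,0,0,0],
    [-10,198,-205,0,0,0],
    [-12,240,-248,0,0,0],
    [-14,282,-291,0,0,0],
    [-16,325,-335,0,0,0],
    [-18,367,-378,0,0,0]
  ]
}}

```text
t: 1.4
eef_pos: [0.4372, 0.1325, 0.26]
tcp_rot: [0.699, -0.105, -0.699, -0.106]
ft_force: [0.4, 1.0, -0.4]
finger_gap: 1.001
```

{"method": "send_rows", "body": {
  "commands": [
    [-2,42,-43,9,0,0],
    [-4,84,-87,18,0,0],
    [-6,126,-130,28,0,0],
    [-8,162,-167,37,0,0],
    [-10,192,-198,46,0,0],
    [-11,216,-223,52,0,0],
    [-12,234,-242,55.6,0,0],
    [-12,234,-242,55.6,0,0],
    [-12,234,-242,55.6,0,0],
    [-12,234,-242,55.6,0,0]
  ]
}}

```text
t: 2.65
eef_pos: [0.599, -0.1589, 0.2719]
tcp_rot: [0.57, -0.419, -0.57, -0.419]
ft_force: [-0.5, -0.6, 0.3]
finger_gap: 0.996
```

```bash
python3 - <<'E'
from h import *
np.set_printoptions(precision=4,suppress=True)
s=readout.read_state();print(s["t"],s["eef_pos"],s["joints"])
ci=info("wrist");im=capture("wrist")[:,:,::-1];cv2.imwrite("pics/w1.png",im)
import json;json.dump({k:np.asarray(v).tolist() for k,v in ci.items()},open("w1.json","w"))
print("cam",ray(ci,(0,0))[0],"axis",ray(ci,(284.5,216.4))[1])
cv2.imwrite("pics/w1v.png",cv2.resize(im,(800,600),interpolation=cv2.INTER_CUBIC))
E
```

```text
2.65 [ 0.599  -0.1589  0.2719] [ 0.0014  0.3573  0.0429 -0.0001 -1.2562  0.3014]
cam [ 0.6208 -0.2264  0.4156] axis [-0.0762  0.2467 -0.9661]
```

View pics/w1v.png

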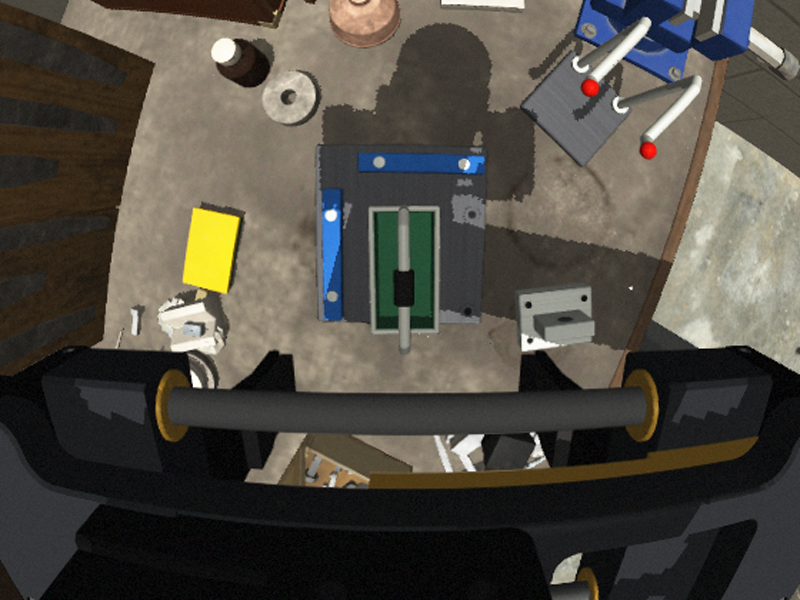

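The wrist view (1.43×) shows the sleeve at (403,288), the bar from (403,209) to (404,351), the fences at upper left, the balls at (591,88) and (649,150), and the bracket at (555,318). I'll measure from these.

```bash
python3 - <<'E'
from h import *
import json
np.set_printoptions(precision=4,suppress=True)
ci=json.load(open("w1.json"));V=lambda u,v:(u/1.4286-.15,v/1.4286-.15)
im=cv2.imread("pics/w1.png")
for nm,z,ps in(("bar ends+sleeve",.11,[(403,209),(404,351),(403,288)]),("balls",.1535,[(591,88),(649,150)]),("rim",.05,[(370,208),(438,208),(438,332),(371,331)]),
 ("side inner top",.026,[(359,172),(485,174)]),("far inner top",.026,[(342,188),(342,321)]),("base",.02,[(517,289),(591,287)]),("rib",.058,[(532,316),(592,310),(595,342),(536,347)])):
    P=np.array([plane(ci,V(*p),z)[:2] for p in ps]);print(nm,P.round(4).tolist(),"len",np.linalg.norm(P-np.roll(P,-1,0),axis=1)*1e3,"head",np.degrees(np.arctan2(*(np.roll(P,-1,0)-P).T[::-1])))
for lo,hi in(((0,180,120),(6,255,255)),((172,180,120),(180,255,255))):
    for c in blobs(im,lo,hi,5)[1]: print("red",c.mean((0,1))*1.4286,plane(ci,c.mean((0,1)),.1535))
q=R.from_quat(readout.read_state()["tcp_rot"]).as_matrix();print("y head",np.degrees(np.arctan2(q[1,1],q[0,1])),q[:,0])
E
```

```text
bar ends+sleeve [[0.6193, -0.2124], [0.5895, -0.119], [0.6035, -0.1618]] len [98.0378 45.0419 52.9985] head [107.6949 -71.848  -72.6936]
balls [[0.5371, -0.32], [0.4893, -0.2995]] len [52.0495 52.0495] head [156.8295 -23.1705]
rim [[0.6439, -0.2029], [0.5931, -0.2188], [0.5614, -0.1223], [0.6146, -0.1066]] len [ 53.2373 101.5058  55.4327 100.6993] head [-162.6608  108.1749   16.5142  -73.0643]
side inner top [[0.6631, -0.2277], [0.5626, -0.2581]] len [104.9523 104.9523] head [-163.1675   16.8325]
far inner top [[0.6729, -0.2108], [0.6412, -0.0998]] len [115.4706 115.4706] head [105.9238 -74.0762]
base [[0.5017, -0.1726], [0.4343, -0.1963]] len [71.4047 71.4047] head [-160.5557   19.4443]
rib [[0.4929, -0.1605], [0.4435, -0.1812], [0.429, -0.1559], [0.4794, -0.1364]] len [53.5374 29.2389 54.0024 27.6186] head [-157.1576  119.7762   21.1663  -60.7381]
red [648.0606 150.003 ] [ 0.4897 -0.2992  0.1535]
red [589.8735  87.4211] [ 0.5377 -0.32    0.1535]
y head -162.643955625046 [ 0.0004  0.0001 -1.    ]
```

{"method": "send_rows", "body": {
  "commands": [
    [8,-2.7,-4.6,0,0,0],
    [30,-2.7,-4.6,0,0,0],
    [58,-2.7,-4.6,0,0,0],
    [86,-2.7,-4.6,0,0,0],
    [112,-2.7,-4.6,0,0,0],
    [135,-2.7,-4.6,0,0,0],
    [150,-2.7,-4.6,0,0,0],
    [158,-2.7,-4.6,0,0,0],
    [162,-2.7,-4.6,0,0,0],
    [162,-2.7,-4.6,0,0,0]
  ]
}}

```text
t: 3.95
eef_pos: [0.6038, -0.1632, 0.1099]
tcp_rot: [0.57, -0.419, -0.569, -0.419]
ft_force: [0.7, 0.8, -0.2]
finger_gap: 0.997
```

{"method": "send_rows", "body": {
  "commands": [
    [0,0,0,0,0,0],
    [0,0,0,0,0,0],
    [0,0,0,0,0,0],
    [0,0,0,0,0,0],
    [0,0,0,0,0,0],
    [0,0,0,0,0,0],
    [0,0,0,0,0,0],
    [0,0,0,0,0,0],
    [0,0,0,0,0,0],
    [0,0,0,0,0,0]
  ],
  "jaw": 8
}}

```text
t: 5.2
eef_pos: [0.6034, -0.1632, 0.1095]
tcp_rot: [-0.569, 0.419, 0.569, 0.419]
ft_force: [-0.7, 0.7, -0.3]
finger_gap: 0.151
```

{"method": "send_rows", "body": {
  "commands": [
    [-5,0,0,0,0,0],
    [-18,0,0,0,0,0],
    [-35,2,-1,-1,0,0],
    [-50,10,-6,-6,0,0],
    [-60,22,-14,-14,0,0],
    [-64,36,-23,-23,0,0],
    [-65,50,-32,-32,0,0],
    [-65,61,-40,-40,0,0],
    [-65,69,-45,-46,0,0],
    [-65,72.4,-47.5,-48.9,0,0]
  ]
}}

```text
t: 6.45
eef_pos: [0.5483, -0.2306, 0.1762]
tcp_rot: [0.693, -0.145, -0.691, -0.145]
ft_force: [0.0, -0.1, -1.4]
finger_gap: 0.153
```

```bash
python3 - <<'E'
from h import *
import json
np.set_printoptions(precision=4,suppress=True)
s=readout.read_state();q=R.from_quat(s["tcp_rot"]).as_matrix();print(s["t"],s["eef_pos"],s["ft_force"],s["joints"],"y head",np.degrees(np.arctan2(q[1,1],q[0,1])),q[:,0],s["finger_gap"])
ci=info("wrist");im=capture("wrist")[:,:,::-1]
for lo,hi in(((0,180,120),(6,255,255)),((172,180,120),(180,255,255))):
    for c in blobs(im,lo,hi,5)[1]: print("red",c.mean((0,1)),plane(ci,c.mean((0,1)),.1535))
cv2.imwrite("pics/w2v.png",cv2.resize(im,(800,600),interpolation=cv2.INTER_CUBIC))
E
```

```text
6.45 [ 0.5483 -0.2306  0.1762] [ 0.0433 -0.1203 -1.3919] [-0.1261  0.3861 -0.1635  0.0002 -1.0194  1.2831] y head -113.70406880801276 [ 0.0018 -0.0004 -1.    ] 0.15286378886382979
red [436.8837 218.186 ] [ 0.5371 -0.3209  0.1535]
```

View pics/w2v.png

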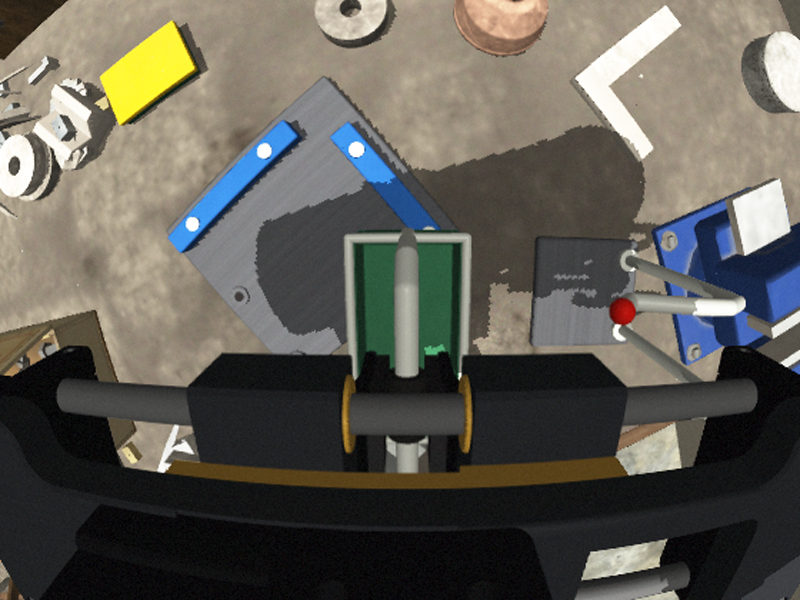

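The wrist view shows the basket gripped square, with the bar vertical at (405,300), and one hook ball at (622,311). That ball measures at (0.537,-0.321), which agrees with before, so I'll move 100 mm along tool y over the tips.

{"method": "send_rows", "body": {
  "commands": [
    [0,4,0,0,0,0],
    [0,14,0,0,0,0],
    [0,28,0,0,0,0],
    [0,44,0,0,0,0],
    [0,60,0,0,0,0],
    [0,75,0,0,0,0],
    [0,88,0,0,0,0],
    [0,96,0,0,0,0],
    [0,100,0,0,0,0],
    [0,100,0,0,0,0]
  ]
}}

```text
t: 7.75
eef_pos: [0.5081, -0.3216, 0.1746]
tcp_rot: [0.692, -0.146, -0.692, -0.146]
ft_force: [-0.4, -0.4, -2.0]
finger_gap: 0.15
```

{"method": "send_rows", "body": {
  "commands": [
    [2,0,0,0,0,0],
    [6,0,0,0,0,0],
    [11,0,0,0,0,0],
    [16,0,0,0,0,0],
    [20,0,0,0,0,0],
    [23,0,0,0,0,0],
    [26,0,0,0,0,0],
    [28,0,0,0,0,0],
    [29,0,0,0,0,0],
    [29,0,0,0,0,0]
  ]
}}

```text
t: 9.0
eef_pos: [0.5082, -0.3222, 0.1464]
tcp_rot: [0.692, -0.146, -0.691, -0.145]
ft_force: [-2.0, -2.7, 2.6]
finger_gap: 0.151
```

```bash
python3 - <<'E'
from h import *
np.set_printoptions(precision=4,suppress=True)
s=readout.read_state();print(s["t"],s["eef_pos"],s["ft_force"],s["ft_torque"])
b=[]
for n,(x,y) in(("scene",(280,140)),("side",(290,160))):
    im=capture(n)[:,:,::-1];cv2.imwrite(f"pics/{n}3.png",im);b.append(cv2.resize(im[y:y+150,x:x+130],None,fx=3,fy=4 and 3,interpolation=cv2.INTER_CUBIC))
cv2.imwrite("pics/v3.png",np.hstack(b))
E
```

```text
9.0 [ 0.5082 -0.3222  0.1464] [-1.9836 -2.7261  2.5612] [-0.6659  0.5317  0.0108]
```

View pics/v3.png

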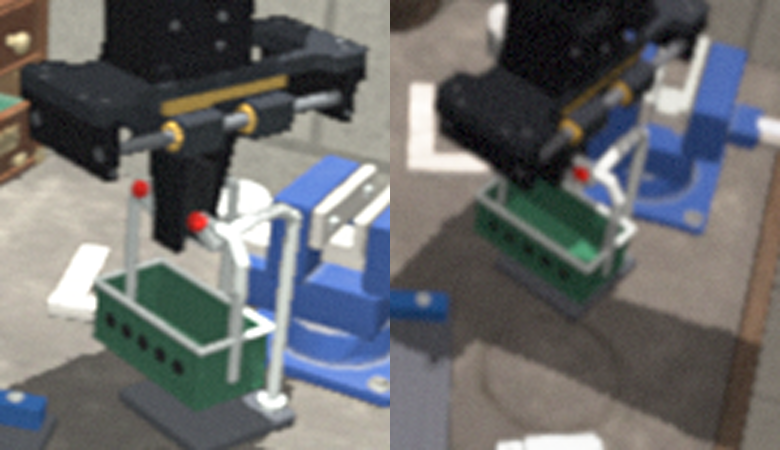

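The view shows the bar lying behind both red balls, in the hooks, with light contact (about 3 N towards +x and 2.6 N up). I'll nudge 1 mm in, 1 mm down, and let go.

{"method": "send_rows", "body": {
  "commands": [
    [0,1,0,0,0,0],
    [0.5,1,0,0,0,0],
    [1,1,0,0,0,0],
    [1,1,0,0,0,0],
    [1,1,0,0,0,0],
    [1,1,0,0,0,0],
    [1,1,0,0,0,0],
    [1,1,0,0,0,0],
    [1,1,0,0,0,0],
    [1,1,0,0,0,0]
  ]
}}

```text
t: 10.35
eef_pos: [0.5081, -0.3229, 0.1453]
tcp_rot: [0.692, -0.146, -0.691, -0.145]
ft_force: [-1.8, -2.9, 4.6]
finger_gap: 0.148
```

{"method": "send_rows", "body": {
  "commands": [
    [0,0,0,0,0,0],
    [0,0,0,0,0,0],
    [0,0,0,0,0,0],
    [0,0,0,0,0,0],
    [0,0,0,0,0,0],
    [0,0,0,0,0,0],
    [0,0,0,0,0,0],
    [0,0,0,0,0,0],
    [0,0,0,0,0,0],
    [0,0,0,0,0,0]
  ],
  "jaw": 45
}}

```text
t: 11.6
eef_pos: [0.5077, -0.3224, 0.1446]
tcp_rot: [-0.692, 0.146, 0.692, 0.146]
ft_force: [-0.2, 0.1, -0.4]
finger_gap: 0.448
```

{"method": "send_rows", "body": {
  "commands": [
    [-2,0,0,0,0,0],
    [-8,0,0,0,0,0],
    [-18,0,0,0,0,0],
    [-32,0,0,0,0,0],
    [-48,0,0,0,0,0],
    [-64,0,0,0,0,0],
    [-80,0,0,0,0,0],
    [-92,0,0,0,0,0],
    [-98,0,0,0,0,0],
    [-100,0,0,0,0,0]
  ]
}}

```text
t: 12.85
eef_pos: [0.5077, -0.3224, 0.2447]
tcp_rot: [0.692, -0.146, -0.692, -0.146]
ft_force: [0.7, 0.2, -0.2]
finger_gap: 0.448
```

{"method": "send_rows", "body": {
  "commands": [
    [0,-4,4,-2,0,0],
    [0,-16,14,-6,0,0],
    [0,-34,31,-13,0,0],
    [0,-54,49,-20,0,0],
    [0,-76,68,-28,0,0],
    [0,-97,87,-36,0,0],
    [0,-114,103,-42,0,0],
    [0,-126,113,-46,0,0],
    [0,-131,118,-48.2,0,0],
    [0,-131,118,-48.2,0,0]
  ],
  "jaw": 70
}}

```text
t: 14.1
eef_pos: [0.4527, -0.1548, 0.2445]
tcp_rot: [0.691, 0.149, -0.691, 0.15]
ft_force: [-0.3, -0.2, -0.2]
finger_gap: 0.699
```

```bash
python3 - <<'E'
from h import *
import json
np.set_printoptions(precision=4,suppress=True)
s=readout.read_state();q=R.from_quat(s["tcp_rot"]).as_matrix();print(s["t"],s["eef_pos"],s["joints"],"y head",np.degrees(np.arctan2(q[1,1],q[0,1])))
ci=info("wrist");im=capture("wrist")[:,:,::-1];cv2.imwrite("pics/w4.png",im)
json.dump({k:np.asarray(v).tolist() for k,v in ci.items()},open("w4.json","w"))
b=[]
cv2.imwrite("pics/w4v.png",cv2.resize(im,(800,600),interpolation=cv2.INTER_CUBIC))
im=capture("scene")[:,:,::-1];cv2.imwrite("pics/scene4.png",im)
E
```

```text
14.1 [ 0.4527 -0.1548  0.2445] [ 0.0111  0.1308 -0.3329  0.0001 -1.107   1.9856] y head -65.59486963464917
```

View pics/w4v.png

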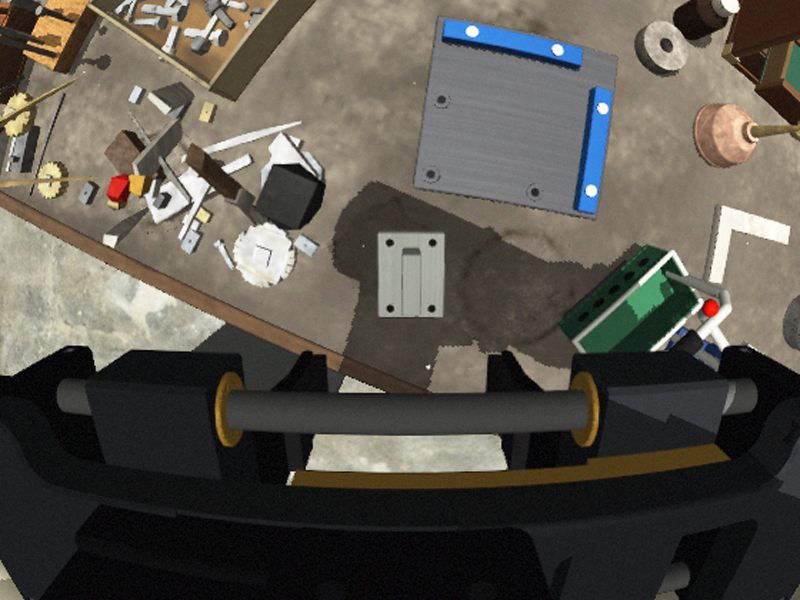

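The bracket is at (410,275) with its long axis vertical in the image. The fixture is empty, with the far fence at (512,43) and the side fence at (594,150), and the basket hangs on the hooks at lower right.

```bash
python3 - <<'E'
from h import *
import json
np.set_printoptions(precision=4,suppress=True)
ci=json.load(open("w4.json"));V=lambda u,v:(u/1.4286-.15,v/1.4286-.15)
im=cv2.imread("pics/w4.png")
for nm,z,ps in(("base",.02,[(378,234),(443,233),(443,317),(378,317)]),("rib",.058,[(403,248),(421,248),(422,314),(402,314)]),
 ("far top inner",.026,[(443,39),(579,67)]),("side top inner",.026,[(592,89),(577,208)]),("plate",.01,[(440,16),(617,55),(597,219),(414,187)]),
 ("black top",.1,[(272,160),(322,182),(300,222),(258,205)])):
    P=np.array([plane(ci,V(*p),z)[:2] for p in ps]);print(nm,P.round(4).tolist(),"len",np.linalg.norm(P-np.roll(P,-1,0),axis=1)*1e3,"head",np.degrees(np.arctan2(*(np.roll(P,-1,0)-P).T[::-1])),"c",P.mean(0))
print("black z=.12/.03",plane(ci,V(292,188),.12),plane(ci,V(292,188),.03))
h=cv2.cvtColor(im,cv2.COLOR_BGR2HSV);cv2.imwrite("pics/x.png",im)
for c in blobs(im,(100,130,60),(125,255,255),60)[1]:
    r=cv2.boxPoints(cv2.minAreaRect(c));P=np.array([plane(ci,p,.026)[:2] for p in r]);print("blue",(r*1.4286).round().tolist(),P.tolist())
E
```

```text
base [[0.4754, -0.1204], [0.4975, -0.167], [0.4349, -0.1967], [0.4127, -0.1479]] len [51.6343 69.3242 53.6607 68.4609] head [ -64.6267 -154.6207  114.4198   23.6894] c [ 0.4551 -0.158 ]
rib [[0.4779, -0.1413], [0.4832, -0.153], [0.4391, -0.1743], [0.433, -0.1608]] len [12.8692 48.9622 14.76   48.9416] head [ -65.5108 -154.3136  114.4209   23.4732] c [ 0.4583 -0.1574]
far top inner [[0.6397, -0.1017], [0.6721, -0.209]] len [112.0404 112.0404] head [-73.2188 106.7812] c [ 0.6559 -0.1554]
side top inner [[0.6605, -0.2264], [0.5643, -0.2565]] len [100.8322 100.8322] head [-162.6344   17.3656] c [ 0.6124 -0.2415]
plate [[0.6634, -0.0899], [0.7093, -0.2395], [0.5666, -0.2833], [0.5212, -0.131]] len [156.4694 149.3291 158.9126 148.0298] head [ -72.9425 -162.923   106.5821   16.1336] c [ 0.6151 -0.1859]
black top [[0.5012, -0.0407], [0.5005, -0.0763], [0.4718, -0.0732], [0.4713, -0.0432]] len [35.6403 28.7758 30.0055 30.0462] head [-91.2285 173.7909  91.0871   4.8106] c [ 0.4862 -0.0584]
black z=.12/.03 [ 0.4916 -0.0646  0.12  ] [ 0.4829 -0.044   0.03  ]
blue [[572.0, 209.0], [590.0, 86.0], [613.0, 89.0], [596.0, 213.0]] [[0.5611258624296014, -0.25348218538430123], [0.6620295289003819, -0.22383562332132273], [0.6708158440521027, -0.24339073313712495], [0.568352901769017, -0.27337166293800347]]
blue [[441.0, 37.0], [445.0, 17.0], [584.0, 46.0], [580.0, 65.0]] [[0.6405721103428876, -0.09969340162428912], [0.6580630911453579, -0.09546948383099585], [0.6922140072447303, -0.2059340506752283], [0.6737298288605995, -0.20950861355144773]]
```

{"method": "send_rows", "body": {
  "commands": [
    [8,2.9,2.8,0,0,0],
    [32,2.9,2.8,0,0,0],
    [62,2.9,2.8,0,0,0],
    [94,2.9,2.8,0,0,0],
    [126,2.9,2.8,0,0,0],
    [154,2.9,2.8,0,0,0],
    [176,2.9,2.8,0,0,0],
    [190,2.9,2.8,0,0,0],
    [198,2.9,2.8,0,0,0],
    [201,2.9,2.8,0,0,0]
  ]
}}

```text
t: 15.45
eef_pos: [0.4514, -0.1589, 0.0434]
tcp_rot: [-0.691, -0.149, 0.691, -0.149]
ft_force: [-0.2, 0.3, 0.2]
finger_gap: 0.698
```

{"method": "send_rows", "body": {
  "commands": [
    [0,0,0,0,0,0],
    [0,0,0,0,0,0],
    [0,0,0,0,0,0],
    [0,0,0,0,0,0],
    [0,0,0,0,0,0],
    [0,0,0,0,0,0],
    [0,0,0,0,0,0],
    [0,0,0,0,0,0],
    [0,0,0,0,0,0],
    [0,0,0,0,0,0]
  ],
  "jaw": 5
}}

```text
t: 16.7
eef_pos: [0.4514, -0.1588, 0.0436]
tcp_rot: [0.691, 0.149, -0.691, 0.149]
ft_force: [-0.4, -0.1, 2.0]
finger_gap: 0.155
```

{"method": "send_rows", "body": {
  "commands": [
    [-6,0,0,0,0,0],
    [-18,0,0,0,0,0],
    [-32,0,0,0,0,0],
    [-42,3,-4,0,0,0],
    [-45,14,-18,1,0,0],
    [-45,34,-44,2,0,0],
    [-45,56,-72,4,0,0],
    [-45,78,-100,6,0,0],
    [-45,95,-122,7.4,0,0],
    [-45,104.6,-133.4,7.4,0,0]
  ]
}}

```text
t: 17.95
eef_pos: [0.6176, -0.1993, 0.0886]
tcp_rot: [0.7, 0.104, -0.699, 0.104]
ft_force: [-0.5, 0.4, -3.1]
finger_gap: 0.158
```

```bash
python3 - <<'E'
from h import *
import json
np.set_printoptions(precision=4,suppress=True)
s=readout.read_state();q=R.from_quat(s["tcp_rot"]).as_matrix();print(s["t"],s["eef_pos"],s["joints"],s["ft_force"],s["ft_torque"],"y head",np.degrees(np.arctan2(q[1,1],q[0,1])),q[:,0])
ci=info("wrist");im=capture("wrist")[:,:,::-1];cv2.imwrite("pics/w5.png",im)
json.dump({k:np.asarray(v).tolist() for k,v in ci.items()},open("w5.json","w"))
cv2.imwrite("pics/w5v.png",cv2.resize(im,(800,600),interpolation=cv2.INTER_CUBIC))
E
```

```text
17.95 [ 0.6176 -0.1993  0.0886] [-0.0633  0.5587 -0.1162 -0.     -0.8953  1.9302] [-0.5224  0.3519 -3.0554] [-0.0534 -0.0105  0.0069] y head -73.03526538228955 [ 0.0007 -0.     -1.    ]
```

View pics/w5v.png

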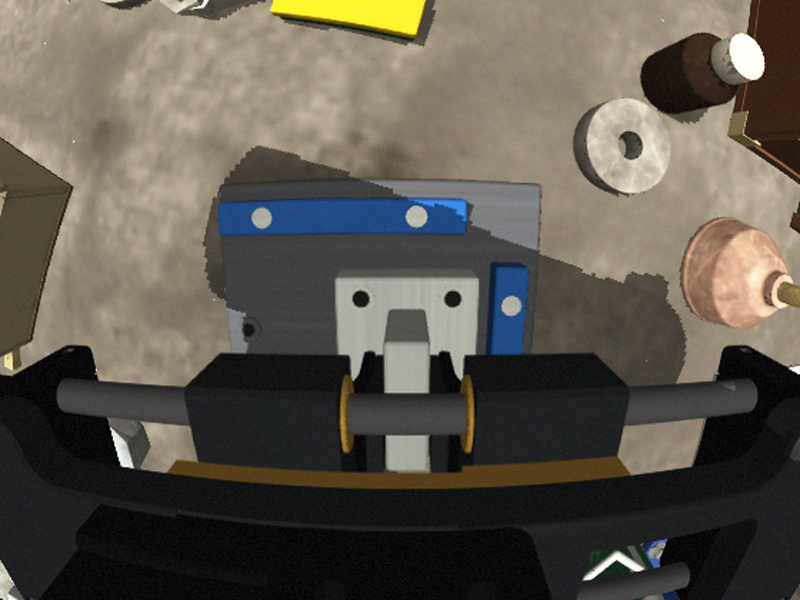

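The bracket is held square, with its base's far edge at row 274 and its right edge at column 478. The far fence's inner edge is at row 236 and the side fence's at column 492. Working out the remaining gaps.

```bash
python3 - <<'E'
from h import *
import json
np.set_printoptions(precision=4,suppress=True)
ci=json.load(open("w5.json"));V=lambda u,v:(u/1.4286-.15,v/1.4286-.15)
th=np.radians(17.0);x=np.array([np.cos(th),np.sin(th)]);y=np.array([-x[1],x[0]])
F=lambda p,z:np.array([plane(ci,V(*p),z)[:2]@x,plane(ci,V(*p),z)[:2]@y])
for n,z,ps in(("far base edge",.0652,[(337,274),(477,272)]),("right base edge",.0652,[(477,280),(480,345)]),("left",.0652,[(337,285),(335,345)]),("far fence top inner",.026,[(222,234),(466,234)]),("side fence top inner",.026,[(492,265),(490,350)])):
    P=np.array([F(p,z) for p in ps]);print(n,P.tolist(),np.degrees(np.arctan2(*(P[1]-P[0])[::-1])))
e=readout.read_state()["eef_pos"];print("tcp",np.array(e[:2])@x,np.array(e[:2])@y)
E
```

```text
far base edge [[0.5724951181212556, -0.3460443780292551], [0.573234731040156, -0.39759967961755416]] -89.17809050427611
right base edge [[0.570228804300627, -0.39769576301824183], [0.5448332077011161, -0.399878559537816]] -175.08740011844762
left [[0.5683511144315012, -0.34590919184964103], [0.5448572988813314, -0.3441855357118614]] 175.80393405886548
far fence top inner [[0.5851436333097645, -0.28521989100786505], [0.583419775119911, -0.3982444544164502]] -90.87381130309527
side fence top inner [[0.5694461595715277, -0.4105336420532929], [0.5285069853512632, -0.4114939928231883]] -178.65620258547966
tcp 0.5336654920531896 -0.37205955961861503
```

{"method": "send_rows", "body": {
  "commands": [
    [4,0,0,0,0,0],
    [12,0,0,0,0,0],
    [20,0,0,0,0,0],
    [26,0,0,0,0,0],
    [30,0,0,0,0,0],
    [32,0,0,0,0,0],
    [33,0,0,0,0,0],
    [34,0,0,0,0,0],
    [34.5,0,0,0,0,0],
    [35,0,0,0,0,0]
  ]
}}

```text
t: 19.25
eef_pos: [0.6161, -0.1989, 0.0537]
tcp_rot: [0.699, 0.104, -0.699, 0.104]
ft_force: [-0.0, -1.9, -3.2]
finger_gap: 0.156
```

{"method": "send_rows", "body": {
  "commands": [
    [0.2,0,0,0,0,0],
    [0.4,0,0,0,0,0],
    [0.6,0,0,0,0,0],
    [0.8,0,0,0,0,0],
    [1,0,0,0,0,0],
    [1,0,0,0,0,0],
    [1,0,0,0,0,0],
    [1,0,0,0,0,0],
    [1,0,0,0,0,0],
    [1,0,0,0,0,0]
  ]
}}

```text
t: 20.5
eef_pos: [0.6163, -0.1991, 0.0537]
tcp_rot: [0.7, 0.104, -0.699, 0.105]
ft_force: [-3.5, 1.2, 4.8]
finger_gap: 0.161
```

{"method": "send_rows", "body": {
  "commands": [
    [-0.5,0,0,0,0,0],
    [-0.5,2,-2,0,0,0],
    [-0.5,4,-4,0,0,0],
    [-0.5,6,-5,0,0,0],
    [-0.5,7,-6,0,0,0],
    [-0.5,8,-7,0,0,0],
    [-0.5,9,-8,0,0,0],
    [-0.5,10,-8,0,0,0],
    [-0.5,10.5,-8,0,0,0],
    [-0.5,10.5,-8,0,0,0]
  ]
}}

```text
t: 21.75
eef_pos: [0.6276, -0.2066, 0.0537]
tcp_rot: [0.7, 0.104, -0.699, 0.105]
ft_force: [-1.4, 1.8, 4.8]
finger_gap: 0.16
```

{"method": "send_rows", "body": {
  "commands": [
    [0,0.5,0,0,0,0],
    [0,1,0,0,0,0],
    [0,1.5,0,0,0,0],
    [0,2,0,0,0,0],
    [0,2.5,0,0,0,0],
    [0,2.5,0,0,0,0],
    [0,2.5,0,0,0,0],
    [0,2.5,0,0,0,0],
    [0,2.5,0,0,0,0],
    [0,2.5,0,0,0,0]
  ]
}}

```text
t: 23.0
eef_pos: [0.6285, -0.2089, 0.0537]
tcp_rot: [0.7, 0.104, -0.699, 0.105]
ft_force: [-1.1, 2.0, 4.7]
finger_gap: 0.155
```

{"method": "send_rows", "body": {
  "commands": [
    [0,0.3,0,0,0,0],
    [0,0.6,0,0,0,0],
    [0,0.9,0,0,0,0],
    [0,1.2,0,0,0,0],
    [0,1.5,0,0,0,0],
    [0,1.8,0,0,0,0],
    [0,2,0,0,0,0],
    [0,2,0,0,0,0],
    [0,2,0,0,0,0],
    [0,2,0,0,0,0]
  ]
}}

```text
t: 24.25
eef_pos: [0.6288, -0.2096, 0.0537]
tcp_rot: [0.7, 0.105, -0.699, 0.104]
ft_force: [-1.7, 5.9, 7.0]
finger_gap: 0.16
```

{"method": "send_rows", "body": {
  "commands": [
    [0,0,-0.4,0,0,0],
    [0,0,-0.8,0,0,0],
    [0,0,-1.2,0,0,0],
    [0,0,-1.6,0,0,0],
    [0,0,-2,0,0,0],
    [0,0,-2.4,0,0,0],
    [0,0,-2.8,0,0,0],
    [0,0,-3,0,0,0],
    [0,0,-3,0,0,0],
    [0,0,-3,0,0,0]
  ]
}}

```text
t: 25.5
eef_pos: [0.6294, -0.2095, 0.0537]
tcp_rot: [-0.698, -0.105, 0.7, -0.103]
ft_force: [-5.9, 3.6, 9.2]
finger_gap: 0.159
```

{"method": "send_rows", "body": {
  "commands": [
    [-0.4,0,-0.4,0,0,0],
    [-0.8,0,-0.8,0,0,0],
    [-0.8,0,-1.2,0,0,0],
    [-0.8,0,-1.6,0,0,0],
    [-0.8,0,-2,0,0,0],
    [-0.8,0,-2,0,0,0],
    [-0.8,0,-2,0,0,0],
    [-0.8,0,-2,0,0,0],
    [-0.8,0,-2,0,0,0],
    [-0.8,0,-2,0,0,0]
  ]
}}

```text
t: 26.75
eef_pos: [0.6313, -0.2089, 0.0537]
tcp_rot: [-0.698, -0.105, 0.701, -0.103]
ft_force: [-5.4, 4.0, 6.3]
finger_gap: 0.16
```

```bash
python3 - <<'E'
from h import *
import json
np.set_printoptions(precision=4,suppress=True)
th=np.radians(17.0);x=np.array([np.cos(th),np.sin(th)]);y=np.array([-x[1],x[0]])
s=readout.read_state();q=R.from_quat(s["tcp_rot"]).as_matrix();e=s["eef_pos"][:2];f=s["ft_force"]
print(s["t"],"tcp XYz",e@x,e@y,s["eef_pos"][2],"F",f[:2]@x,f[:2]@y,f[2],"T",s["ft_torque"],"head",np.degrees(np.arctan2(q[1,1],q[0,1])),q[:,0])
ci=info("wrist");im=capture("wrist")[:,:,::-1];cv2.imwrite("pics/w6.png",im)
cv2.imwrite("pics/w6v.png",cv2.resize(im[100:260,140:400],None,fx=3,fy=3,interpolation=cv2.INTER_CUBIC))
E
```

```text
26.75 tcp XYz 0.5426724837153658 -0.38440502169720236 0.05372620405991456 F -4.036635975711604 5.394790891876458 6.3245287372824714 T [ 0.9195  1.2865 -0.1972] head -73.08771876565353 [-0.0034  0.0012 -1.    ]
```

View pics/w6v.png

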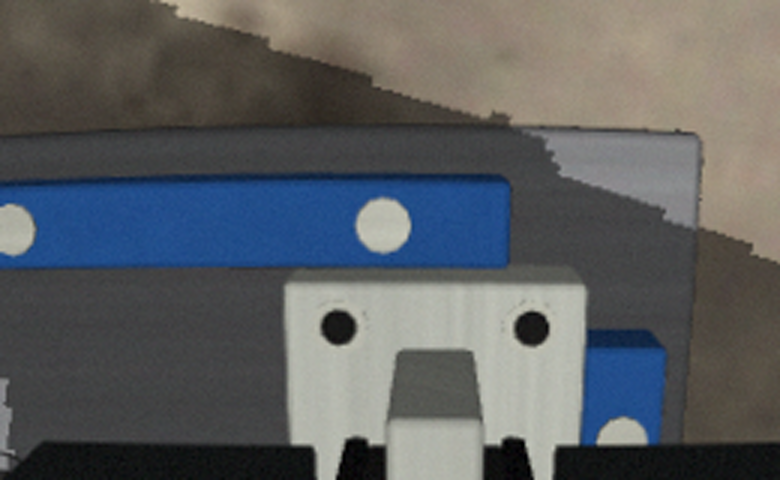

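The base is bearing on the side fence at (585,390). Its front face reaches up to the far fence's inner edge at row 268, so it is almost touching. Pushing on.

{"method": "send_rows", "body": {
  "commands": [
    [0,0,-0.4,0,0,0],
    [0,0,-0.8,0,0,0],
    [0,0,-1.2,0,0,0],
    [0,0,-1.6,0,0,0],
    [0,0,-2,0,0,0],
    [0,0,-2.4,0,0,0],
    [0,0,-2.4,0,0,0],
    [0,0,-2.4,0,0,0],
    [0,0,-2.4,0,0,0],
    [0,0,-2.4,0,0,0]
  ]
}}

```text
t: 28.05
eef_pos: [0.6328, -0.2085, 0.0537]
tcp_rot: [-0.698, -0.105, 0.701, -0.103]
ft_force: [-6.2, 2.5, 7.5]
finger_gap: 0.158
```

{"method": "send_rows", "body": {
  "commands": [
    [0,0,-0.4,0,0,0],
    [0,0,-0.8,0,0,0],
    [0,0,-1.2,0,0,0],
    [0,0,-1.6,0,0,0],
    [0,0,-2,0,0,0],
    [0,0,-2.4,0,0,0],
    [0,0,-2.4,0,0,0],
    [0,0,-2.4,0,0,0],
    [0,0,-2.4,0,0,0],
    [0,0,-2.4,0,0,0]
  ]
}}

```text
t: 29.3
eef_pos: [0.633, -0.2085, 0.0538]
tcp_rot: [-0.696, -0.105, 0.703, -0.103]
ft_force: [-10.0, 0.9, 9.8]
finger_gap: 0.158
```

```bash
cat > st.py <<'E'
from h import *
np.set_printoptions(precision=4,suppress=True)
th=np.radians(17.0);x=np.array([np.cos(th),np.sin(th)]);y=np.array([-x[1],x[0]])
s=readout.read_state();q=R.from_quat(s["tcp_rot"]).as_matrix();e=s["eef_pos"][:2];f=s["ft_force"];T=s["ft_torque"]
print(s["t"],"tcp XYz",e@x,e@y,s["eef_pos"][2],"F",f[:2]@x,f[:2]@y,f[2],"T",T[:2]@x,T[:2]@y,T[2],"head",np.degrees(np.arctan2(q[1,1],q[0,1])),"tilt deg X,Y",np.degrees([q[:2,0]@x,q[:2,0]@y]))
E
python3 st.py
```

```text
29.3 tcp XYz 0.5444180093296811 -0.38445743814765376 0.053753387629056334 F -9.245908875775001 3.8176069710069576 9.778209011543657 T 1.0271605247049922 2.695847751429048 -0.09496644477806143 head -73.11723905383839 tilt deg X,Y [-0.5307  0.2134]
```

Both fences are now in contact: X stopped at 0.5444 with −9 N, and Y reads +4 N. I'll firm up both pushes and correct the small tilt.

{"method": "send_rows", "body": {
  "commands": [
    [0,0.4,-0.2,0,0.1,0],
    [0,0.8,-0.4,0,0.2,0.1],
    [0,1.2,-0.6,0,0.3,0.2],
    [0,1.6,-0.8,0,0.4,0.3],
    [0,2,-1,0,0.5,0.3],
    [0,2.4,-1.2,0,0.6,0.4],
    [0,2.5,-1.2,0,0.6,0.4],
    [0,2.5,-1.2,0,0.6,0.4],
    [0,2.5,-1.2,0,0.6,0.4],
    [0,2.5,-1.2,0,0.6,0.4]
  ]
}}

```text
t: 30.55
eef_pos: [0.6329, -0.2085, 0.0537]
tcp_rot: [-0.698, -0.104, 0.7, -0.104]
ft_force: [-13.6, 8.1, 13.3]
finger_gap: 0.157
```

```bash
python3 st.py
```

```text
30.55 tcp XYz 0.544286490253604 -0.38445976716542385 0.053660018399787984 F -10.649755063638938 11.700581613839507 13.324640497277485 T 3.3979748598559274 3.3439170639066393 -0.15957876274817936 head -73.1193741191234 tilt deg X,Y [-0.1618  0.0365]
```

{"method": "send_rows", "body": {
  "commands": [
    [0,0.2,-0.3,0,0.1,0],
    [0,0.4,-0.6,0,0.1,0],
    [0,0.6,-0.9,0,0.2,0.1],
    [0,0.8,-1.2,0,0.3,0.1],
    [0,0.8,-1.5,0,0.4,0.1],
    [0,0.8,-1.5,0,0.4,0.1],
    [0,0.8,-1.5,0,0.4,0.1],
    [0,0.8,-1.5,0,0.4,0.1],
    [0,0.8,-1.5,0,0.4,0.1],
    [0,0.8,-1.5,0,0.4,0.1]
  ]
}}

```text
t: 31.8
eef_pos: [0.6329, -0.2085, 0.0536]
tcp_rot: [0.7, 0.104, -0.699, 0.104]
ft_force: [-17.8, 9.6, 17.1]
finger_gap: 0.162
```

```bash
python3 st.py; python3 - <<'E'
from h import *
w=capture("wrist")[:,:,::-1];s=capture("scene")[:,:,::-1];d=capture("side")[:,:,::-1]
r=lambda a,k:cv2.resize(a,None,fx=k,fy=k,interpolation=cv2.INTER_CUBIC)
a=r(w[150:250,200:390],4)                      # 760x400
b=np.hstack([r(s[170:320,280:405],2)[:200*1+100],r(d[170:320,300:425],2),r(s[200:350,150:270],2)])[:300]
c=np.zeros((a.shape[0]-200+300,max(a.shape[1],b.shape[1]),3),np.uint8);c[:200,:a.shape[1]]=a[150:350] if 0 else a[60:260];c[200:500,:b.shape[1]]=b
cv2.imwrite("pics/v7.png",c)
E
```

```text
31.8 tcp XYz 0.5443250786127188 -0.38443803900798035 0.053626648423359805 F -14.186645405249205 14.374453884072432 17.07751430094559 T 4.064764477316005 4.123290087390041 -0.06511942941020181 head -73.1211933306718 tilt deg X,Y [0.0299 0.0393]
```

View pics/v7.png

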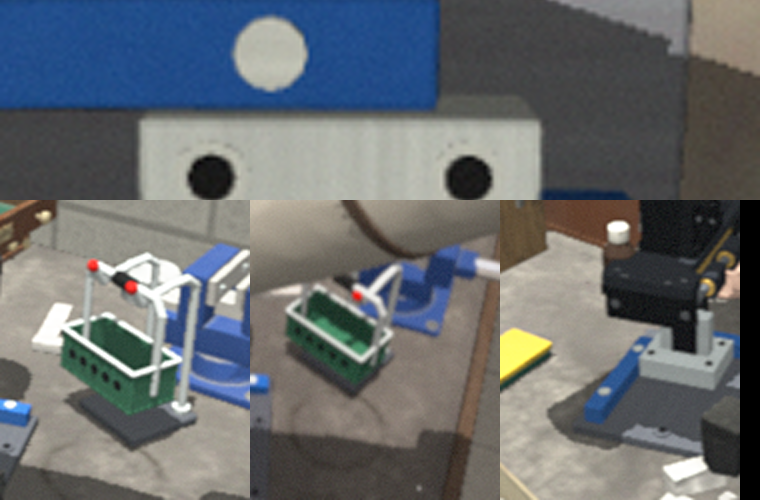

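The final view shows the basket hanging free on both hooks, with its bar behind the red balls. The bracket sits flat with its front face against the far fence, in the corner. Increasing the pushes to 14 N on each fence moved it no further, so I'm handing in.

```bash
python3 -c "
from rig import job
print(job.hand_in())"; python3 st.py
```

```text
the job is handed in; nothing more can be done
None
the job is handed in; nothing more can be done
```

The job is done and was handed in at about 32 s of the 72 s allowed. The green basket hangs by its bar on both hooks and has been let go. The bracket stands in the fixture corner, still gripped and pressed against both fences.

- **Pressing force:** the wrist read about 14 N toward the far fence, 14 N toward the side fence and 17 N down. Part of each sideways reading may be friction on the plate.
- **Seating:** raising the pushes from about 10 N and 12 N to 14 N moved the gripper less than 0.1 mm. Tool tilt was under 0.05° and the heading was within about 0.1° of the fixture, so the bracket is square and flat as far as I can measure.
- **Final pictures:** they show the basket hanging and the bracket against the far fence. The side fence was only in the frame at its end, so contact there rests mostly on the forces and an earlier view.
- **Other things on the bench:** I did not steer near them, and those in the last pictures looked unmoved. I did not measure them again afterwards.
- **After hand-in:** no readings were available, so I could not check that last second.

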